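# Move a chip stub from its deep well to the stage mount with sprung tongs

## Robot

A 7-joint arm with a two-finger parallel gripper is mounted at the origin on a cart in front of the work surface, level with it; the furniture and walls round the work are solid. World frame = base frame: x ahead of the robot, y to its left, z up, the work surface at z = 0. Lengths are in mm, angles in rad, forces in N, time in s.
With the tool pointing down it reaches from about 375 to 925 mm from the base axis. Payload 3.1 kg.
Tool frame: the origin (TCP) lies on the centre line of the jaws, within the pads' length; the fingertips stand 25 mm ahead of it and the grasp point (between the pads) lies 6 mm ahead of it; z points along the fingers, y is the line along which they close (so a half turn about z gives the same grasp; the last joint's range is limited). The gripper opens to 85 mm and grips with 20 to 120 N. Pads are 22 mm wide; open, the fingers measure 114 mm over their backs; the gripper's body (76 mm by 85 mm) begins 54 mm behind the grasp point. The pads swing forward as they close: fully open they stand 13 mm farther back than shut.
Start: joints at [1.191, 0.383, 0.044, 1.598, -0.018, 1.161, -0.05], TCP at [180.775, -624.359, 256.269] pointing down, gripper open.
Joint ranges: [-2.61, 2.61], [-0.41, 2.15], [-1.48, 1.57], [0, 2.5], [-1.57, 4.71], [0.05, 1.97], [-2.85, 2.85]. Speed limits (rad/s): [2.79, 2.79, 3.14, 3.14, 3.14, 3.14, 3.14].

## Interface

Orientations are given as a unit quaternion [x, y, z, w].
In Python, from station import arm gives the robot as it stands.
- The arm moves only by the tool step_arm, never from a script. Its argument "steps" is a list of rows, each an object of numbers: "x", "y", "z": the shift along the tool's x, y, z scaled (see below); "turn": the turn about the tool's z scaled (see below); "hand": the opening, from 0 (shut) to 1 (fully open). In form: [{"x": .., "y": .., "z": .., "turn": .., "hand": ..}, ...]. A call has 1 to 12 rows; each row shifts and turns the commanded pose from where the row before left it, along the tool's axes as they then stand; what a row does not reach is not made up. The controller multiplies each number of a shift by 200 mm and each number of a turn by 180 degrees. A row lasts 1/8 s, in which the tool goes at most 62.5 mm and 10.7 degrees, less where a joint would pass 70% of its speed; a pose out of reach is approached as far as the arm can. A call with a number of a shift or a turn outside -1 to 1 is refused whole. A call with a gripper value outside its range is refused whole. The fingers move at their own pace and stop on an object; "grip_force" is the grip in N (left out, the last holds). Time passes only in rows, so rows that do not move let the fingers close. It gives the time, the measured TCP pose, the force, the opening and the grip force at its end, in the units of the state.
- arm.sense(): the state, without advancing time (a new reading comes with each control period).
- arm.camera(name): name is "scene" or "side" or "wrist"; returns a dict with "pixels" (420x560x3 uint8, blue, green, red), "z_map" (420x560 float32, mm along the optical axis (not along the pixel's ray), 0 where there is no reading), "K" (3x3 intrinsics, pixels), "dist_coeffs" ([k1, k2, p1, p2, k3] as OpenCV has them; the pictures are not rectified), "rvec" (rotation vector, rad) and "tvec" (3), from world to camera coordinates, as OpenCV has them; the wrist camera has in their place "hand_eye" (4x4, takes a point from camera to tool coordinates, whose origin is the TCP and whose axes are the flange's). Camera axes: x right, y down, z forward; pixel columns grow to the right and rows downward; lengths in mm; the calibration is good to about 2 mm. A picture is of the moment at which its call begins: read the wrist's pose just before it.
- arm.close_job(): hands the job in; it is judged then, once.
Trained networks look in a picture, given as the dict that the camera call returned (one of the last four; its "shot" number tells which), for a name from the list of things; names that differ only in an ending like _2 or _b are one class to them, and where a whole thing is asked for, a point or a joint stands for the part that bears it (a point fixed in the world has none). Each returns a list of dicts, best first, with "p" (0 to 1); they miss things now and then, are a little off and sometimes report something else, mostly with a low value. They report only what shows in the picture. A call takes as long as a camera call.
- arm.outline_of(target, picture): "mask" (420x560 bool, what is visible of it) and "point" ([column, row] in pixels, amid what is visible of it).
The state is a dict: "t": time; "qpos": joint angles; "joint_vel": joint speeds; "tau": joint torques, N m; "tcp_pos": TCP position; "tcp_rot": TCP orientation; "wrist_force": force on the tool from outside, world axes, zero at the start; "moment": the same for the moment, N m; "grip_width": finger opening in mm; "gripper_force": force on a finger pad.
Only numpy, scipy, OpenCV 4.12 (cv2) and the standard library are available. Lean on these libraries where they do the work, as an engineer would, in place of code of your own. Each camera call takes 0.05 s, during which the arm holds its last target. There are 200 camera calls.

## Task

Take the sprung tongs from their rest, reach down into the deep well of the white carrier, squeeze them shut round the head of the stub that carries the square chip and draw it out. Feel for the bore of the stage mount's eccentric bush, which lies a few millimetres off the mount's middle, and press the stub's pin in gently (never with more than 25 N) until its head lies fully home on the bush; then let go of it and stand the tongs back in their rest. Touch the stub with the tongs only, do not lean hard on the carrier (25 N at most), and leave the bare stub and the things lying around where they are.

Things in the scene. Friction and masses are not known exactly. Their poses are not given: they have to be found in the camera images.
- tongs: sprung parallel steel tongs, 126 mm tall, standing tips down in the rest. Origin: midway between the undersides of the two jaw tips, z up along the tongs, jaws close along y. Two flat legs slide straight towards each other on two cross tubes; each tip carries a vee, 14 mm wide in x and 5.4 mm high. At rest the tips measure 32 mm over their outsides in y. 70 g
- tongs_pads (a point): centre between the ribbed black finger pads, 95 mm above the tips. The pads are on the legs' outsides, 18 mm wide (x), 30 mm high, 35 mm apart outside to outside at rest. Squeezing them shuts the jaws 1:1 against springs, 4 N at rest, 9 N when shut. At 33 mm the tongs can be carried with open jaws; shut on a stub the pads are 26 mm apart, at the stops 24 mm.
- tongs_lips (a point): centre between the two jaw lips, 5.8 mm above the tips (underside of the lips, which are 2.6 mm high). At rest the gap between the lips is 20 mm in y, so they pass a stub's head; shut, each reaches 1.5 mm over the head's edge. Below the lips the vees centre and hold a 14 mm round head; a 40 N squeeze of the pads holds it; under load the tongs creep in the fingers.
- jaw_left (a joint): inward travel of the jaw on the tongs' +y side, m: 0 open (sprung), 0.0045 shut on a stub's head, 0.0055 stop
- jaw_right (a joint): the same for the jaw on the -y side
- rest: the tongs' rest, a grey block 44 (x) x 62 (y) x 64 mm on a 70 x 88 mm foot, fixed to the bench. Origin: centre of its underside, z up. In its top is a pocket, 21 mm (x) by 38 mm (y), in which the tongs stand, their y along the rest's y (either way round).
- rest_floor (a point): centre of the floor of the rest's pocket, 6 mm above the rest's underside; the tongs' tips stand on it. Axes as the rest's.
- carrier: white carrier block, 48 (x) x 154 (y) x 72 mm, with 3 mm metal end plates, fixed to the bench. Origin: centre of its underside, z up. Three wells open to the top at y = -46, 0 and +46 mm, each 24 mm (x) by 36 mm (y) and 50 mm deep. The two outer wells hold a stub each, which is which varies; the middle one is empty.
- mid_well_floor (a point): centre of the floor of the middle well, 22 mm above the carrier's underside; the other floors are as high. In the middle of each floor is a round recess, 15.7 mm wide and 2 mm deep, in which a stub's head lies 2 mm sunk with its pin in a hole below, so 5 mm of the head stand above the floor. Tongs let down to the floor have the head between their vees.
- stub: the stub to move: turned aluminium, round head 14 mm in diameter and 7 mm high with a dark 7 mm square chip on top (1 mm high); below it a pin 7 mm in diameter, 14 mm long, its last 1.2 mm tapered to 5.8 mm. Origin: centre of the head's underside, z up out of the chip. It lies upright in one of the outer wells. 12 to 21 g
- bare_stub: a second stub of the same size without a chip, in the other outer well; to be left alone. Origin: centre of the head's underside
- mount: stage mount: grey painted foot 88 x 88 mm, block 74 x 74 mm, 30 mm high, fixed to the bench. Origin: centre of its underside, z up. In its round window a steel disc 42 mm wide (an eccentric bush) stands 3 mm proud, with an 8 mm bore for the pin. From 6.5 mm down a sprung side plunger bears on the pin: pushing in takes 4 to 10 N and the pin then stays.
- mount_seat (a point): on the mount's centre line at the height of the bush's top, 33 mm above the mount's underside; axes as the mount's. A stub that is home has its origin at this height. The bore lies 3.5 mm from this line, in any direction: the eccentric bush is clamped as it was last turned. That is not measured but to be felt: a pin set down up to about 1 mm beside the bore slips in.
- loupe: black eye loupe, 37 mm wide, 34 mm high, standing behind the work; a bystander. Origin: centre of its underside
- spare_tube: clear plastic sample tube, 14 mm thick, 66 mm long, lying near the bench's front edge; a bystander. Origin: centre of its underside
- tweezers_b: steel tweezers, 131 mm long, lying near the bench's front edge; a bystander. Origin: underside, near the middle

How it is judged (in metres and radians):
On the way, in this order (a step that is already met when the one before it is completed fails the run):
1. the chip stub is drawn up out of its well, held in the tongs (z of stub in the frame of carrier above 0.075 m and contact force between stub and tongs above 0.5 N), for 0.2 s.
2. the stub's pin is pressed into the mount's bore until its head is home on the bush (z of stub in the frame of mount_seat below 0.0015 m and horizontal distance between stub and mount_seat below 0.006 m and angle between stub's own z axis and vertical below 0.08 rad), for 0.2 s.
At the end, for the whole second after the job is handed in: The chip stub's head is home on the mount's bush (underside within 1.5 mm of the seat height, within 6 mm of the mount's centre, upright within 4.5 deg), still and let go; the tongs stand in the rest (tips within 4 mm of its floor, 10 mm of its centre, upright within 7 deg), still (all of step 2 and z of stub in the frame of mount_seat above -0.002 m and linear speed of each of stub, tongs below 0.02 m/s and z of tongs in the frame of rest below 0.01 m and horizontal distance between tongs and rest below 0.01 m and angle between tongs's own z axis and vertical below 0.12 rad); the robot touches nothing.
It fails at once if the gripper's fingers touch the chip stub (contact force between the fingers and stub above 0.3 N).
It fails at once if the stub or the tongs are pressed on the mount with more than 25 N (contact force between any of stub, tongs and mount above 25 N).
It fails at once if the tongs press on the carrier with more than 25 N (contact force between tongs and carrier above 25 N).
It fails at once if the bare stub is moved (distance of bare_stub from where it was at the start of the episode above 0.008 m).
It fails at once if a bystander is pushed away (distance of any of loupe, spare_tube, tweezers_b from where it was at the start of the episode above 0.03 m).
It also fails if it takes over 54 s, if anything falls off the work surface, if the arm or the gripper's body presses on something with over 40 N, if the wrist force passes 120 N, or if a joint passes its speed limit or range.

## Working session

There is one attempt and no reset: what is moved stays moved. The work goes in short steps, Python scripts to look and compute and a tool call to move; the robot and the scene stay as the last step left them, time stands still between calls to the robot, and variables do not carry over. Pictures are saved under pics/ and viewed, at most 10 in all, crops included, and the job is handed in when it is done.

Besides the shell and the picture viewer there is one more tool, called in YAML: its name, and indented under it one key for each argument. step_arm: Moves the arm, as the interface text tells. Its arguments: {"type":"object","properties":{"steps":{"type":"array"},"grip_force":{"type":"number"}},"required":["steps"]}

```bash
mkdir -p pics
cat > h.py <<'E'
import numpy as np, cv2
from scipy.spatial.transform import Rotation as R
from station import arm
def pose():
    s=arm.sense(); return np.array(s['tcp_pos']),R.from_quat(s['tcp_rot']).as_matrix(),s
def shot(name):
    p,Rm,s=pose(); c=arm.camera(name)
    if 'hand_eye' in c:
        T=np.eye(4);T[:3,:3]=Rm;T[:3,3]=p; T=T@np.array(c['hand_eye'])
    else:
        r=cv2.Rodrigues(np.array(c['rvec'],float))[0]; T=np.eye(4); T[:3,:3]=r.T; T[:3,3]=-r.T@np.array(c['tvec'],float).ravel()
    return c,T
def rays(c,T,px):
    u=cv2.undistortPoints(np.array(px,float).reshape(-1,1,2),np.array(c['K'],float),np.array(c['dist_coeffs'],float))[:,0]
    return np.c_[u,np.ones(len(u))]
def world(c,T,px):
    px=np.array(px,float).reshape(-1,2); z=c['z_map'][px[:,1].astype(int),px[:,0].astype(int)]
    return (rays(c,T,px)*z[:,None])@T[:3,:3].T+T[:3,3]
def cloud(c,T,mask):
    v,u=np.nonzero(mask&(c['z_map']>0)); return world(c,T,np.c_[u,v]) if len(u) else np.zeros((0,3))
def atz(c,T,px,z):
    d=rays(c,T,px)@T[:3,:3].T; o=T[:3,3]; return o+d*((z-o[2])/d[:,2])[:,None]
def proj(c,T,P):
    q=(np.array(P,float).reshape(-1,3)-T[:3,3])@T[:3,:3]
    return cv2.projectPoints(q,np.zeros(3),np.zeros(3),np.array(c['K'],float),np.array(c['dist_coeffs'],float))[0][:,0]
E
python3 - <<'E'
from h import *
p,Rm,s=pose(); print(s); print(Rm.round(3))
for n in ['scene','side']:
    c,T=shot(n); cv2.imwrite(f'pics/{n}0.png',c['pixels'])
    for t in ['tongs','rest','carrier','stub','bare_stub','mount','loupe','spare_tube','tweezers_b']:
        for o in arm.outline_of(t,c)[:2]:
            P=cloud(c,T,o['mask']); 
            if len(P): print(n,t,round(o['p'],2),np.round(o['point']),o['mask'].sum(),np.percentile(P,[2,50,98],axis=0).round().tolist())
E
```

```text
{'t': 0.0, 'qpos': array([ 1.19123161,  0.38383974,  0.04380426,  1.59959859, -0.01789744,
        1.16118875, -0.04991168]), 'joint_vel': array([-0.0009779 , -0.00103316,  0.00059748,  0.00155625, -0.00141941,
       -0.00183828, -0.00174362]), 'tau': array([-2.38538842e-04, -4.33459604e+01,  1.02420945e+00, -2.49512726e+01,
        1.05670505e-02,  1.11497167e-02, -1.38127606e-05]), 'tcp_pos': array([ 180.5008819 , -623.51272125,  254.87213848]), 'tcp_rot': array([ 9.90084861e-01,  1.40464313e-01, -2.51396603e-04, -1.29710208e-03]), 'wrist_force': array([-0.54322832, -0.42689978, -0.32942036]), 'moment': array([-0.01624305, -0.0495293 ,  0.00765274]), 'gripper_force': 0.0, 'grip_width': 85.16716199895619}
[[ 0.961  0.278 -0.001]
 [ 0.278 -0.961  0.002]
 [-0.    -0.003 -1.   ]]
scene tongs 0.73 [300. 208.] 374 [[478.0, -108.0, 2.0], [487.0, 13.0, 95.0], [570.0, 30.0, 127.0]]
scene carrier 0.9 [234. 304.] 4122 [[445.0, 180.0, 5.0], [454.0, 273.0, 58.0], [493.0, 331.0, 72.0]]
scene carrier 0.26 [375. 232.] 251 [[310.0, -113.0, 0.0], [357.0, -104.0, 5.0], [411.0, -91.0, 10.0]]
scene mo
[... 901 characters left out ...]
rier 0.17 [265. 203.] 173 [[473.0, -9.0, -0.0], [490.0, -4.0, 102.0], [500.0, 170.0, 130.0]]
side mount 0.68 [262. 308.] 1470 [[456.0, -285.0, -0.0], [502.0, -255.0, 27.0], [543.0, -198.0, 34.0]]
side mount 0.31 [262. 198.] 31 [[479.0, 22.0, 93.0], [487.0, 26.0, 107.0], [495.0, 31.0, 128.0]]
side loupe 0.74 [337. 215.] 160 [[661.0, 57.0, 1.0], [677.0, 66.0, 21.0], [692.0, 86.0, 35.0]]
side spare_tube 0.68 [264. 205.] 178 [[474.0, -9.0, 0.0], [490.0, -4.0, 101.0], [500.0, 165.0, 130.0]]
side spare_tube 0.36 [262. 308.] 1394 [[458.0, -283.0, 1.0], [503.0, -253.0, 28.0], [544.0, -202.0, 34.0]]
side tweezers_b 0.71 [201. 258.] 38 [[317.0, -114.0, -4.0], [334.0, -105.0, 4.0], [397.0, -96.0, 9.0]]
```

```bash
python3 -c "
import cv2,numpy as np
a=cv2.imread('pics/scene0.png')[130:380,100:460];b=cv2.imread('pics/side0.png')[130:380,100:460]
cv2.imwrite('pics/both.png',np.vstack([cv2.resize(a,(432,300)),cv2.resize(b,(432,300))]))"
```

```text
(no output)
```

View pics/both.png

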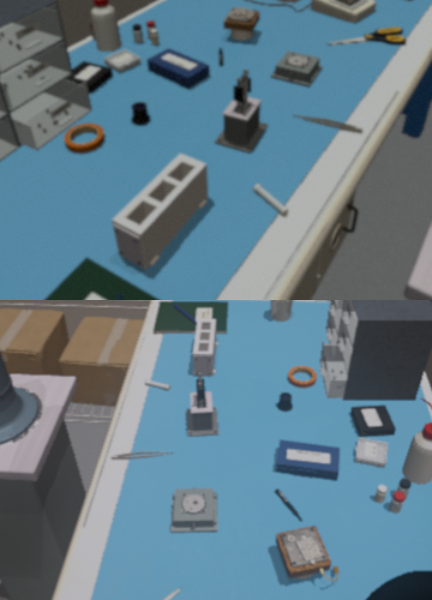

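step_arm:
  steps:
    - {"x": 0.1, "y": -0.07, "z": -0.02, "turn": 0, "hand": 1}
    - {"x": 0.206, "y": -0.1415, "z": -0.025, "turn": 0, "hand": 1}
    - {"x": 0.206, "y": -0.1415, "z": -0.025, "turn": 0, "hand": 1}
    - {"x": 0.206, "y": -0.1415, "z": -0.025, "turn": 0, "hand": 1}
    - {"x": 0.206, "y": -0.1415, "z": -0.025, "turn": 0, "hand": 1}
    - {"x": 0.206, "y": -0.1415, "z": -0.025, "turn": 0, "hand": 1}
    - {"x": 0.206, "y": -0.1415, "z": -0.025, "turn": 0, "hand": 1}
    - {"x": 0.206, "y": -0.1415, "z": -0.025, "turn": 0, "hand": 1}
    - {"x": 0.206, "y": -0.1415, "z": -0.025, "turn": 0, "hand": 1}
    - {"x": 0.1, "y": -0.1, "z": 0, "turn": 0.045, "hand": 1}
    - {"x": 0.05, "y": -0.05, "z": 0, "turn": 0.045, "hand": 1}
    - {"x": 0, "y": 0, "z": 0, "turn": 0, "hand": 1}

```text
t: 2.5
tcp_pos: [472.9, -256.8, 300.7]
tcp_rot: [1.0, 0.003, 0.0, -0.0]
wrist_force: [-0.3, -0.2, -0.1]
grip_width: 85.3
gripper_force: 0.0
```

Run:
```python
from h import *
p,Rm,s=pose(); print(s['t'],p.round(1),Rm.round(3).tolist(),s['wrist_force'])
c,T=shot('wrist'); print(T[:3,3].round(), T[:3,:3].round(2).tolist()); cv2.imwrite('pics/w1.png',c['pixels'])
for t in ['mount','tongs','rest']:
    for o in arm.outline_of(t,c)[:2]:
        P=cloud(c,T,o['mask'])
        if len(P):
            top=P[(P[:,2]>P[:,2].max()-8)]
            print(t,round(o['p'],2),np.round(o['point']),o['mask'].sum(),np.percentile(P,[1,50,99],axis=0).round().tolist(), cv2.minAreaRect(P[:,:2].astype(np.float32)))
            for z in (5,30,33): 
                m=P[abs(P[:,2]-z)<1.5]; print(z,len(m), cv2.minAreaRect(m[:,:2].astype(np.float32)) if len(m)>20 else '')
```

```text
2.5 [ 472.9 -256.8  300.7] [[1.0, 0.006, 0.001], [0.006, -1.0, 0.0], [0.001, -0.0, -1.0]] [-0.26934132 -0.20345969 -0.09121846]
[ 547. -258.  418.] [[0.01, -0.96, -0.29], [-1.0, -0.01, -0.0], [-0.0, 0.29, -0.96]]
mount 0.6 [271. 147.] 5674 [[456.0, -283.0, 2.0], [504.0, -240.0, 29.0], [544.0, -195.0, 35.0]] ((498.3814697265625, -238.19125366210938), (90.29241180419922, 92.65876007080078), 5.129432678222656)
5 146 ((499.39898681640625, -239.39700317382812), (87.94673919677734, 88.04306030273438), 5.4035139083862305)
30 2709 ((499.3260192871094, -239.449951171875), (74.06011199951172, 73.9577865600586), 5.490865707397461)
33 1107 ((498.3323974609375, -239.82791137695312), (59.55570602416992, 70.43611907958984), 3.8941240310668945)
tongs 0.68 [ 14. 167.] 680 [[483.0, -9.0, 20.0], [491.0, -7.0, 97.0], [500.0, 26.0, 116.0]] ((488.0926208496094, 13.589632034301758), (17.582855224609375, 46.68888854980469), 8.549458503723145)
5 0 
30 2 
33 5 
rest 0.9 [ 56. 154.] 4912 [[453.0, -35.0, 3.0], [495.0, -15.0, 35.0], [525.0, 50.0, 65.0]] ((485.7027587890625, 30.27020263671875), (69.54199981689453, 131.44960021972656), 8.135005950927734)
5 1478 ((488.8023681640625, 9.273353576660156), (69.61720275878906, 88.86141204833984), 8.593393325805664)
30 86 ((489.7738952636719, 4.385589599609375), (42.854557037353516, 52.59342956542969), 7.533727645874023)
33 85 ((489.4703063964844, 3.6948680877685547), (43.489158630371094, 52.16075897216797), 8.035325050354004)
rest 0.71 [ 18. 168.] 695 [[482.0, -9.0, 26.0], [491.0, -7.0, 97.0], [500.0, 26.0, 116.0]] ((485.7768249511719, 13.511213302612305), (18.049219131469727, 47.30013656616211), 14.843111038208008)
5 0 
30 3 
33 5
```

View pics/w1.png

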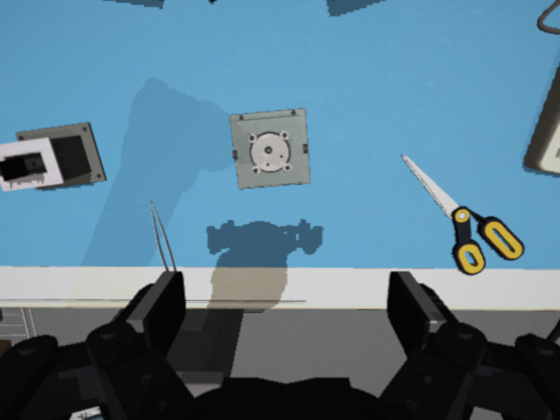

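Run:
```python
from h import *
c,T=shot('wrist')
a=c['pixels'][105:195,225:315]; cv2.imwrite('pics/w1c.png',cv2.resize(a,None,fx=6,fy=6,interpolation=cv2.INTER_CUBIC))
t=5.5*np.pi/180
print(proj(c,T,[[499.3,-239.4,33]])-[225,105])
```

```text
[[39.98993681 45.94468708]]
```

View pics/w1c.png

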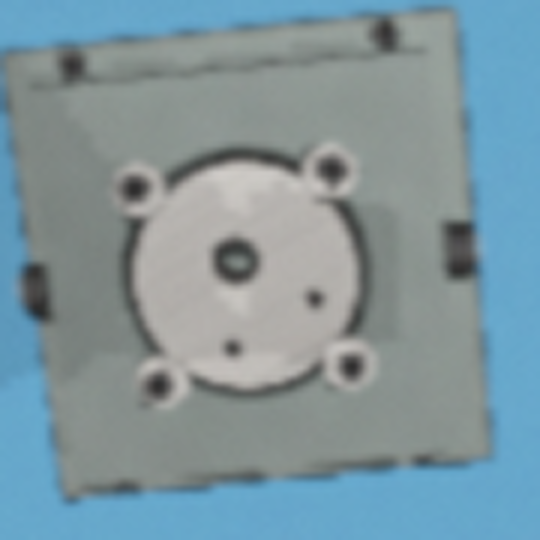

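step_arm:
  steps:
    - {"x": 0, "y": -0.12, "z": 0, "turn": 0, "hand": 1}
    - {"x": 0, "y": -0.25, "z": 0, "turn": 0, "hand": 1}
    - {"x": 0, "y": -0.25, "z": 0, "turn": 0, "hand": 1}
    - {"x": 0, "y": -0.25, "z": 0, "turn": 0, "hand": 1}
    - {"x": 0, "y": -0.25, "z": 0, "turn": 0, "hand": 1}
    - {"x": 0, "y": -0.25, "z": 0, "turn": 0, "hand": 1}
    - {"x": 0, "y": -0.25, "z": 0, "turn": 0, "hand": 1}
    - {"x": 0, "y": -0.25, "z": 0, "turn": 0, "hand": 1}
    - {"x": 0, "y": -0.25, "z": 0, "turn": 0, "hand": 1}
    - {"x": 0, "y": -0.16, "z": 0, "turn": 0, "hand": 1}
    - {"x": 0, "y": 0, "z": 0, "turn": -0.044, "hand": 1}
    - {"x": 0, "y": 0, "z": 0, "turn": 0, "hand": 1}

```text
t: 4.25
tcp_pos: [472.5, 195.4, 300.2]
tcp_rot: [0.998, 0.068, -0.0, 0.0]
wrist_force: [-1.0, 1.2, -0.1]
grip_width: 85.7
gripper_force: 0.0
```

Run:
```python
from h import *
p,Rm,s=pose(); print(s['t'],p.round(1),Rm.round(3).tolist())
c,T=shot('wrist'); cv2.imwrite('pics/w2.png',c['pixels'])
for t in ['carrier','stub','bare_stub','rest','tongs','loupe','tongs_pads']:
    for o in arm.outline_of(t,c)[:2]:
        P=cloud(c,T,o['mask'])
        if len(P):
            print(t,round(o['p'],2),np.round(o['point']),o['mask'].sum(),np.percentile(P,[1,50,99],axis=0).round().tolist())
            for z in (5,27,64,72,126): 
                m=P[abs(P[:,2]-z)<2]
                if len(m)>20: print(z,len(m), cv2.minAreaRect(m[:,:2].astype(np.float32)))
```

```text
4.25 [472.5 195.4 300.2] [[0.991, 0.135, -0.0], [0.135, -0.991, -0.0], [-0.0, 0.0, -1.0]]
carrier 0.67 [229. 173.] 8117 [[449.0, 174.0, 4.0], [472.0, 254.0, 70.0], [499.0, 327.0, 73.0]]
5 127 ((489.3875732421875, 244.6392822265625), (167.24295043945312, 45.629905700683594), 80.48719787597656)
27 162 ((478.9167785644531, 252.30148315429688), (36.538665771484375, 145.70167541503906), 1.9987901449203491)
64 266 ((474.8426513671875, 251.57077026367188), (44.898536682128906, 158.9957275390625), 1.8765208721160889)
72 4316 ((472.9299011230469, 251.24594116210938), (48.44772720336914, 153.4712371826172), 2.015277862548828)
stub 0.41 [275. 174.] 108 [[468.0, 200.0, 20.0], [474.0, 207.0, 27.0], [479.0, 214.0, 29.0]]
27 100 ((473.8760681152344, 205.82664489746094), (10.684813499450684, 12.643865585327148), 7.689655780792236)
bare_stub 0.62 [475. 197.] 1453 [[478.0, -8.0, 13.0], [491.0, 11.0, 103.0], [500.0, 29.0, 132.0]]
64 33 ((481.0213928222656, 2.5223560333251953), (26.492557525634766, 44.372657775878906), 8.272233963012695)
72 27 ((490.18975830078125, 11.12940788269043), (7.260601043701172
[... 1113 characters left out ...]
532835960388184), (8.318921089172363, 32.27157974243164), 8.503641128540039)
loupe 0.66 [425.   8.] 419 [[659.0, 59.0, 2.0], [664.0, 78.0, 10.0], [671.0, 91.0, 34.0]]
5 107 ((665.0917358398438, 74.48499298095703), (12.775668144226074, 34.064937591552734), 2.7969746589660645)
27 21 ((664.5797119140625, 74.85631561279297), (2.817333936691284, 15.601491928100586), 1.0226414203643799)
tongs_pads 0.65 [477. 196.] 1363 [[478.0, -6.0, 25.0], [491.0, 11.0, 106.0], [499.0, 29.0, 132.0]]
64 23 ((480.5658264160156, 2.4696693420410156), (25.576311111450195, 44.37352752685547), 8.191446304321289)
126 189 ((489.16644287109375, 10.532835960388184), (8.318921089172363, 32.27157974243164), 8.503641128540039)
```

View pics/w2.png

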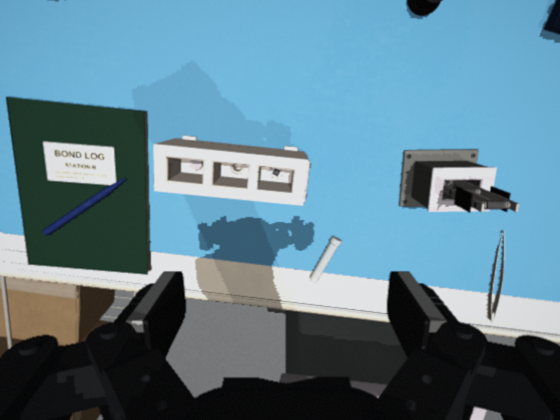

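step_arm:
  steps:
    - {"x": 0, "y": 0.13, "z": 0, "turn": -0.004, "hand": 1}
    - {"x": -0.02, "y": 0.22, "z": 0, "turn": 0, "hand": 1}
    - {"x": -0.02, "y": 0.22, "z": 0.05, "turn": 0, "hand": 1}
    - {"x": 0, "y": 0.22, "z": 0.1, "turn": 0, "hand": 0.9}
    - {"x": 0, "y": 0.14, "z": 0.1, "turn": 0, "hand": 0.8}
    - {"x": 0, "y": 0, "z": 0.15, "turn": 0, "hand": 0.75}
    - {"x": 0, "y": 0, "z": 0.15, "turn": 0, "hand": 0.75}
    - {"x": 0, "y": 0, "z": 0, "turn": 0, "hand": 0.75}

```text
t: 5.65
tcp_pos: [489.5, 10.3, 188.0]
tcp_rot: [0.997, 0.075, -0.003, -0.0]
wrist_force: [-1.1, -0.1, -0.1]
grip_width: 64.0
gripper_force: 0.0
```

Run:
```python
from h import *
p,Rm,s=pose(); print(s['t'],p.round(1),Rm.round(4).tolist(),s['grip_width'])
c,T=shot('wrist'); cv2.imwrite('pics/w3.png',c['pixels'])
for t in ['tongs','rest']:
    for o in arm.outline_of(t,c)[:1]:
        P=cloud(c,T,o['mask'])
        print(t,round(o['p'],2),np.round(o['point']),o['mask'].sum(),np.percentile(P,[1,50,99],axis=0).round().tolist())
        for z in (64,110,127,131): 
                m=P[abs(P[:,2]-z)<2]
                if len(m)>20: print(z,len(m), cv2.minAreaRect(m[:,:2].astype(np.float32)))
```

```text
5.65 [489.5  10.3 188. ] [[0.9888, 0.1489, -0.006], [0.1489, -0.9889, 0.0003], [-0.0059, -0.0012, -1.0]] 64.00118884817483
tongs 0.69 [282. 232.] 1862 [[475.0, -6.0, 14.0], [491.0, 10.0, 112.0], [500.0, 28.0, 132.0]]
110 66 ((493.01800537109375, 10.555251121520996), (9.973031044006348, 34.64998245239258), 8.591704368591309)
127 179 ((489.598876953125, 10.338827133178711), (7.246222019195557, 31.102739334106445), 8.625253677368164)
131 138 ((488.9552917480469, 10.264816284179688), (8.07504940032959, 31.895832061767578), 8.130699157714844)
rest 0.66 [283. 187.] 7205 [[463.0, -34.0, 3.0], [505.0, 12.0, 51.0], [526.0, 55.0, 65.0]]
64 3260 ((489.181884765625, 10.295249938964844), (46.99597930908203, 65.1431884765625), 8.400736808776855)
```

View pics/w3.png

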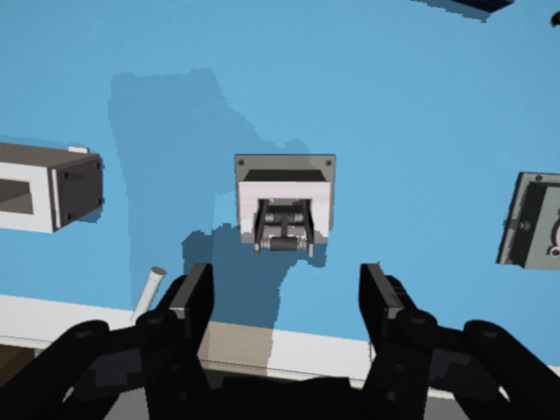

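step_arm:
  grip_force: 40
  steps:
    - {"x": 0, "y": 0, "z": 0.15, "turn": 0, "hand": 0.75}
    - {"x": 0, "y": 0, "z": 0.15, "turn": 0, "hand": 0.65}
    - {"x": 0, "y": 0, "z": 0.105, "turn": 0, "hand": 0.5}
    - {"x": 0, "y": 0, "z": 0, "turn": 0, "hand": 0.386}
    - {"x": 0, "y": 0, "z": 0, "turn": 0, "hand": 0.386}
    - {"x": 0, "y": 0, "z": 0, "turn": 0, "hand": 0.386}

```text
t: 6.55
tcp_pos: [493.1, 10.8, 110.8]
tcp_rot: [0.997, 0.075, 0.002, 0.0]
wrist_force: [-0.3, -0.2, -1.2]
grip_width: 33.1
gripper_force: 4.8
```

Run:
```python
from h import *
p,Rm,s=pose(); print(s['t'],p.round(1),Rm.round(4).tolist(),s['grip_width'],s['gripper_force'],s['wrist_force'])
```

```text
6.55 [493.1  10.8 110.8] [[0.9888, 0.1493, 0.0031], [0.1493, -0.9888, -0.0002], [0.003, 0.0006, -1.0]] 33.08245020922974 4.770901724696159 [-0.27264347 -0.24423866 -1.24024067]
```

step_arm:
  steps:
    - {"x": 0, "y": 0, "z": 0, "turn": 0, "hand": 0.386}
    - {"x": 0, "y": 0, "z": 0, "turn": 0, "hand": 0.386}

```text
t: 6.8
tcp_pos: [492.1, 10.7, 109.7]
tcp_rot: [0.997, 0.075, 0.0, 0.0]
wrist_force: [0.3, 0.8, -0.7]
grip_width: 33.1
gripper_force: 4.8
```

step_arm:
  steps:
    - {"x": 0, "y": 0, "z": 0, "turn": 0, "hand": 0.46}
    - {"x": -0.013, "y": 0.002, "z": 0.012, "turn": 0, "hand": 0.46}
    - {"x": 0, "y": 0, "z": 0, "turn": 0, "hand": 0.46}
    - {"x": 0, "y": 0, "z": 0, "turn": 0, "hand": 0.386}
    - {"x": 0, "y": 0, "z": 0, "turn": 0, "hand": 0.386}
    - {"x": 0, "y": 0, "z": 0, "turn": 0, "hand": 0.386}

```text
t: 7.55
tcp_pos: [489.2, 9.8, 106.8]
tcp_rot: [0.997, 0.075, -0.0, 0.0]
wrist_force: [-0.5, -0.4, 0.0]
grip_width: 33.3
gripper_force: 4.9
```

step_arm:
  steps:
    - {"x": 0, "y": 0, "z": -0.08, "turn": 0, "hand": 0.386}
    - {"x": 0, "y": 0, "z": -0.18, "turn": 0, "hand": 0.386}
    - {"x": 0, "y": 0, "z": -0.18, "turn": 0, "hand": 0.386}
    - {"x": 0, "y": -0.1, "z": -0.03, "turn": 0.018, "hand": 0.386}
    - {"x": 0, "y": -0.18, "z": 0, "turn": 0.0185, "hand": 0.386}
    - {"x": 0, "y": -0.2, "z": 0, "turn": 0, "hand": 0.386}
    - {"x": 0, "y": -0.2, "z": 0, "turn": 0, "hand": 0.386}
    - {"x": 0, "y": -0.18, "z": 0, "turn": 0, "hand": 0.386}
    - {"x": 0, "y": -0.1, "z": 0, "turn": 0, "hand": 0.386}
    - {"x": 0, "y": 0, "z": 0, "turn": 0, "hand": 0.386}
    - {"x": 0, "y": 0, "z": 0, "turn": 0, "hand": 0.386}

```text
t: 8.93
tcp_pos: [478.4, 200.2, 201.2]
tcp_rot: [1.0, 0.017, 0.0, 0.0]
wrist_force: [0.2, -0.7, -1.3]
grip_width: 33.1
gripper_force: 4.8
```

Run:
```python
from h import *
p,Rm,s=pose(); print(s['t'],p.round(1),Rm.round(4).tolist(),s['grip_width'],s['gripper_force'],s['wrist_force'])
c,T=shot('wrist'); cv2.imwrite('pics/w4.png',c['pixels'])
for t in ['tongs','carrier','stub']:
    for o in arm.outline_of(t,c)[:2]:
        P=cloud(c,T,o['mask'])
        print(t,round(o['p'],2),np.round(o['point']),o['mask'].sum(),np.percentile(P,[1,50,99],axis=0).round().tolist())
        for z in (72,27): 
                m=P[abs(P[:,2]-z)<2]
                if len(m)>20: print(z,len(m), cv2.minAreaRect(m[:,:2].astype(np.float32)))
        if t=='tongs':
            for a in range(70,225,10):
                m=P[abs(P[:,2]-a)<5]
                if len(m)>5: print(a,len(m),m.min(0).round(1),m.max(0).round(1))
```

```text
8.925 [478.4 200.2 201.2] [[0.9994, 0.0342, 0.0003], [0.0342, -0.9994, -0.001], [0.0003, 0.001, -1.0]] 33.13244261177785 4.764555171132088 [ 0.24752944 -0.72699623 -1.25650622]
tongs 0.75 [284. 301.] 5771 [[395.0, 182.0, 1.0], [483.0, 199.0, 205.0], [490.0, 215.0, 226.0]]
70 22 [453.8 176.1  65.4] [476.2 218.1  72.6]
100 52 [473.9 185.  100. ] [487.5 213.1 105. ]
110 225 [474.7 183.9 105. ] [486.7 214.3 115. ]
120 57 [477.1 184.1 115. ] [484.8 214.2 124.8]
130 76 [477.  183.9 125.1] [484.9 214.1 134.9]
140 79 [477.7 184.  135.1] [485.  214.  144.7]
150 88 [476.9 183.9 145.1] [485.  213.8 154.6]
160 94 [478.4 184.1 155.1] [484.9 213.8 164.9]
170 814 [476.9 184.  165. ] [485.3 214.4 174.9]
180 303 [476.7 183.2 175.1] [489.8 215.5 185. ]
190 429 [477.4 183.  185. ] [490.3 215.7 195. ]
200 528 [477.2 182.9 195. ] [490.3 215.8 205. ]
210 707 [474.4 181.9 205. ] [490.1 215.7 215. ]
220 1919 [476.1 183.2 215. ] [485.3 214.6 225. ]
stub 0.55 [276. 204.] 75 [[468.0, 200.0, 25.0], [472.0, 206.0, 27.0], [474.0, 211.0, 28.0]]
27 73 ((471.4656982421875, 205.6622314453125), (6.0000715255737305, 11.486597061157227), 2.0697999000549316)
```

View pics/w4.png

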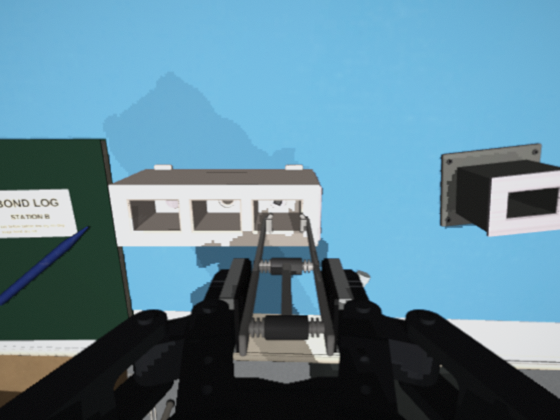

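Run:
```python
from h import *
c,T=shot('wrist')
m=np.zeros((420,560),bool); m[150:262,90:335]=1
P=cloud(c,T,m); Q=P[abs(P[:,2]-72)<3]; hsv=None
Q=Q[(abs(Q[:,0]-473)<30)&(abs(Q[:,1]-251)<85)]
print(len(Q),np.median(Q[:,2]),cv2.minAreaRect(Q[:,:2].astype(np.float32)))
# tips: TCP-frame extents
m=np.zeros((420,560),bool); m[205:240,255:320]=1
P=cloud(c,T,m);P=P[(P[:,2]>92)&(P[:,2]<115)]; print(P.min(0),P.max(0),len(P))
# chip centroid by darkness within well floor
g=c['pixels'].astype(int).sum(2)
a=c['pixels'][170:260,230:340]; cv2.imwrite('pics/w5.png',cv2.resize(a,None,fx=6,fy=6,interpolation=cv2.INTER_CUBIC))
print(proj(c,T,[[474.5,205.3,29],[474.5,205.3,28],[478.4,200.2,100],[480.7,199.2,100]])-[230,170])
```

```text
7942 71.33355053748808 ((473.2353210449219, 251.59622192382812), (48.79193878173828, 154.46937561035156), 2.249474287033081)
[473.33934167 183.67005182  99.39472753] [487.39134767 213.76087924 114.99759464] 287
[[47.59898279 31.48366575]
 [47.62435621 31.18381314]
 [53.04144972 53.85752585]
 [54.65094633 50.63548292]]
```

View pics/w5.png

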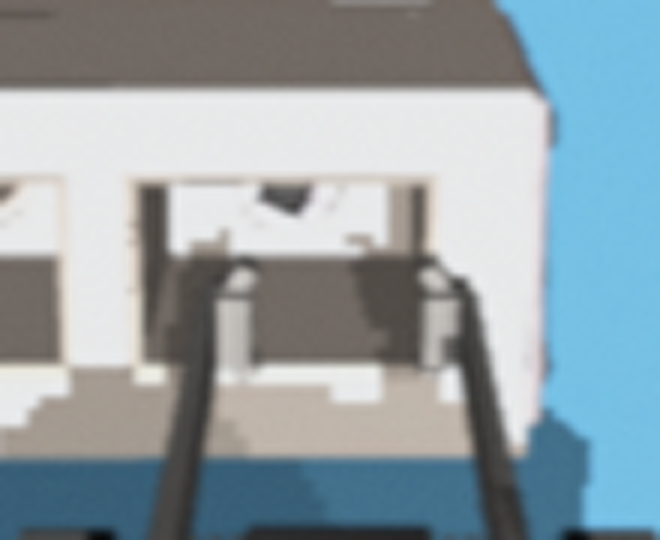

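step_arm:
  steps:
    - {"x": -0.026, "y": -0.0355, "z": 0, "turn": 0, "hand": 0.386}
    - {"x": 0, "y": 0, "z": 0.04, "turn": 0, "hand": 0.386}
    - {"x": 0, "y": 0, "z": 0.04, "turn": 0, "hand": 0.386}
    - {"x": 0, "y": 0, "z": 0, "turn": 0, "hand": 0.386}
    - {"x": 0, "y": 0, "z": 0, "turn": 0, "hand": 0.386}

```text
t: 9.8
tcp_pos: [472.7, 208.3, 184.7]
tcp_rot: [1.0, 0.018, -0.0, -0.0]
wrist_force: [-0.4, -0.5, -0.5]
grip_width: 33.1
gripper_force: 4.8
```

Run:
```python
from h import *
p,Rm,s=pose(); print(s['t'],p.round(1),s['wrist_force'])
c,T=shot('wrist')
a=c['pixels'][160:300,180:380]; cv2.imwrite('pics/w6.png',cv2.resize(a,None,fx=4,fy=4,interpolation=cv2.INTER_CUBIC))
print(proj(c,T,[[474.9,205.6,29],[474.9,205.6,72],[474.9,205.6,84]])-[180,160])
```

```text
9.8 [472.7 208.3 184.7] [-0.39836452 -0.46925411 -0.49776674]
[[107.34572362  39.61470624]
 [107.607202    55.39128846]
 [107.69693888  60.80492954]]
```

View pics/w6.png

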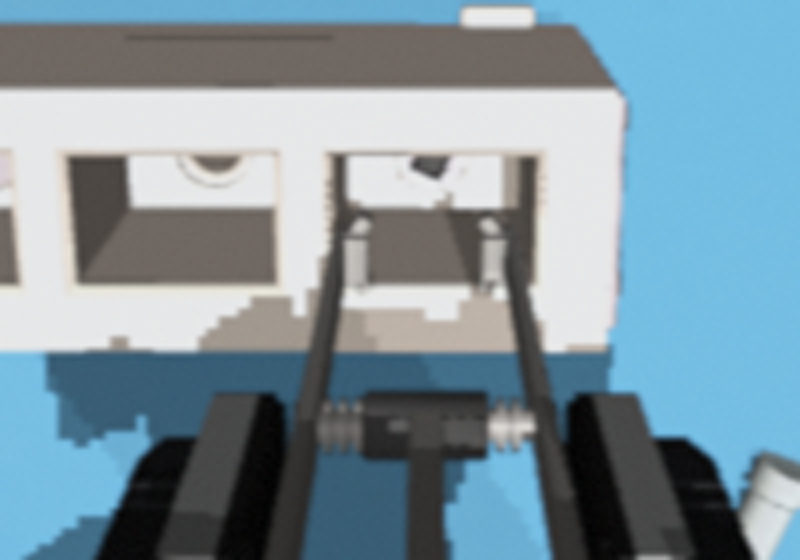

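step_arm:
  steps:
    - {"x": 0, "y": 0.006, "z": 0, "turn": 0, "hand": 0.386}
    - {"x": 0, "y": 0, "z": 0.06, "turn": 0, "hand": 0.386}
    - {"x": 0, "y": 0, "z": 0.06, "turn": 0, "hand": 0.386}
    - {"x": 0, "y": 0, "z": 0.06, "turn": 0, "hand": 0.386}
    - {"x": 0, "y": 0, "z": 0.06, "turn": 0, "hand": 0.386}
    - {"x": 0, "y": 0, "z": 0.03, "turn": 0, "hand": 0.386}
    - {"x": 0, "y": 0, "z": 0, "turn": 0, "hand": 0.386}
    - {"x": 0, "y": 0, "z": 0, "turn": 0, "hand": 0.386}

```text
t: 10.85
tcp_pos: [473.1, 207.4, 131.2]
tcp_rot: [1.0, 0.018, 0.0, -0.0]
wrist_force: [0.0, -0.1, -0.5]
grip_width: 33.1
gripper_force: 4.8
```

step_arm:
  steps:
    - {"x": 0, "y": 0, "z": 0.012, "turn": 0, "hand": 0.386}
    - {"x": 0, "y": 0, "z": 0.012, "turn": 0, "hand": 0.386}
    - {"x": 0, "y": 0, "z": 0.012, "turn": 0, "hand": 0.386}
    - {"x": 0, "y": 0, "z": 0, "turn": 0, "hand": 0.386}
    - {"x": 0, "y": 0, "z": 0, "turn": 0, "hand": 0.386}

```text
t: 11.48
tcp_pos: [472.8, 207.2, 123.7]
tcp_rot: [1.0, 0.018, -0.0, 0.0]
wrist_force: [-0.3, 0.0, 0.8]
grip_width: 33.5
gripper_force: 4.8
```

step_arm:
  steps:
    - {"x": 0, "y": 0, "z": 0.006, "turn": 0, "hand": 0.386}
    - {"x": 0, "y": 0, "z": 0, "turn": 0, "hand": 0.386}
    - {"x": 0, "y": 0, "z": 0, "turn": 0, "hand": 0.386}

```text
t: 11.85
tcp_pos: [473.0, 207.3, 122.8]
tcp_rot: [1.0, 0.018, 0.0, -0.0]
wrist_force: [0.0, 0.1, 0.6]
grip_width: 33.0
gripper_force: 4.8
```

step_arm:
  steps:
    - {"x": 0, "y": 0, "z": 0.006, "turn": 0, "hand": 0.386}
    - {"x": 0, "y": 0, "z": 0, "turn": 0, "hand": 0.386}
    - {"x": 0, "y": 0, "z": 0, "turn": 0, "hand": 0.386}

```text
t: 12.22
tcp_pos: [473.9, 207.6, 122.4]
tcp_rot: [1.0, 0.018, 0.001, -0.0]
wrist_force: [-0.0, -0.6, 5.1]
grip_width: 33.2
gripper_force: 5.0
```

step_arm:
  grip_force: 45
  steps:
    - {"x": 0, "y": 0, "z": 0, "turn": 0, "hand": 0.34}
    - {"x": 0, "y": 0, "z": 0, "turn": 0, "hand": 0.2}
    - {"x": 0, "y": 0, "z": 0, "turn": 0, "hand": 0.2}
    - {"x": 0, "y": 0, "z": 0, "turn": 0, "hand": 0.2}

```text
t: 12.72
tcp_pos: [474.3, 207.8, 123.3]
tcp_rot: [1.0, 0.018, 0.002, -0.0]
wrist_force: [-0.4, -0.7, 9.8]
grip_width: 20.8
gripper_force: 43.6
```

Run:
```python
from h import *
p,Rm,s=pose(); print(s['t'],p.round(1),s['wrist_force'],s['moment'],s['grip_width'],s['gripper_force'])
c,T=shot('wrist')
a=c['pixels'][130:420,80:480]; cv2.imwrite('pics/w7.png',cv2.resize(a,None,fx=2,fy=2,interpolation=cv2.INTER_CUBIC))
for o in arm.outline_of('tongs',c)[:1]:
        P=cloud(c,T,o['mask'])
        for a in range(75,165,10):
                m=P[abs(P[:,2]-a)<5]
                if len(m)>5: print(a,len(m),m.min(0).round(1),m.max(0).round(1))
```

```text
12.725 [474.3 207.8 123.3] [-0.43333255 -0.67975921  9.82147759] [-0.25182574  0.29496468  0.05169186] 20.77065644898645 43.59190285205841
75 13074 [446.8 174.2  70. ] [499.7 328.7  73.4]
```

View pics/w7.png

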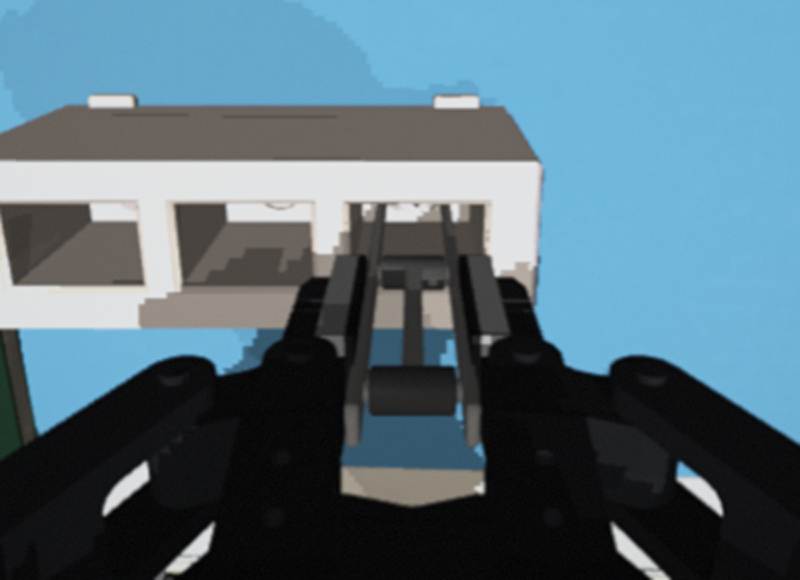

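Run:
```python
from h import *
c,T=shot('wrist')
m=np.zeros((420,560),bool); m[130:420,80:480]=1
P=cloud(c,T,m)
P=P[(abs(P[:,1]-206.5)<20)&(abs(P[:,0]-474)<16)]
for a in range(80,156,6):
    q=P[abs(P[:,2]-a)<3]
    if len(q)>5: print(a,len(q),q.min(0).round(1),q.max(0).round(1))
# row scan through tongs' top legs
for r in (320,330,340):
    px=[(u,r) for u in range(235,340)]; W=world(c,T,px); z=W[:,2]
    k=(z>141)&(z<156); print(r,[(px[i][0],round(W[i,1],1),round(z[i])) for i in np.nonzero(k)[0]][::1][:3],[(px[i][0],round(W[i,1],1),round(z[i])) for i in np.nonzero(k)[0]][-3:])
```

```text
80 58 [474.3 195.7  77.1] [480.4 217.3  83. ]
86 75 [476.5 195.8  83.1] [480.5 217.4  89. ]
92 534 [472.1 196.   89. ] [481.1 217.3  94.9]
98 140 [472.6 190.7  95.1] [486.  222.9 101. ]
104 351 [472.9 186.5 101. ] [487.2 226.5 107. ]
110 438 [472.6 186.6 107. ] [487.2 226.5 113. ]
116 499 [472.4 186.5 113. ] [487.2 226.5 119. ]
122 564 [473.2 186.5 119. ] [487.3 226.5 125. ]
128 623 [472.7 186.7 125. ] [487.2 226.4 131. ]
134 871 [463.3 189.4 131. ] [487.4 225.7 137. ]
140 1800 [462.9 186.7 137. ] [489.8 226.5 143. ]
146 1322 [462.2 186.5 143. ] [489.8 226.5 149. ]
152 741 [466.6 186.5 149. ] [488.5 226.5 155. ]
320 [(235, np.float64(222.2), 150), (236, np.float64(221.9), 149), (237, np.float64(221.6), 150)] [(337, np.float64(191.3), 150), (338, np.float64(190.9), 149), (339, np.float64(190.7), 150)]
330 [(235, np.float64(221.4), 155), (236, np.float64(221.2), 155), (237, np.float64(221.0), 154)] [(337, np.float64(191.9), 155), (338, np.float64(191.7), 155), (339, np.float64(191.4), 155)]
340 [(248, np.float64(218.8), 144), (249, np.float64(218.5), 143), (250, np.float64(218.3), 142)] [(321, np.float64(194.4), 141), (322, np.float64(194.2), 142), (323, np.float64(194.3), 145)]
```

step_arm:
  steps:
    - {"x": 0, "y": 0, "z": -0.03, "turn": 0, "hand": 0.2}
    - {"x": 0, "y": 0, "z": -0.06, "turn": 0, "hand": 0.2}
    - {"x": 0, "y": 0, "z": -0.1, "turn": 0, "hand": 0.2}
    - {"x": 0, "y": 0, "z": -0.1, "turn": 0, "hand": 0.2}
    - {"x": 0, "y": 0, "z": -0.1, "turn": 0, "hand": 0.2}
    - {"x": 0, "y": 0, "z": -0.04, "turn": 0, "hand": 0.2}
    - {"x": 0, "y": 0, "z": 0, "turn": 0, "hand": 0.2}
    - {"x": 0, "y": 0, "z": 0, "turn": 0, "hand": 0.2}

```text
t: 13.88
tcp_pos: [472.1, 206.7, 206.4]
tcp_rot: [1.0, 0.018, -0.001, 0.0]
wrist_force: [-0.5, 0.1, -1.2]
grip_width: 20.5
gripper_force: 44.2
```

Run:
```python
from h import *
p,Rm,s=pose(); print(s['t'],p.round(1),s['wrist_force'],s['grip_width'],s['gripper_force'])
c,T=shot('wrist')
cv2.imwrite('pics/w8full.png',c['pixels'])
for o in arm.outline_of('stub',c)[:3]:
    P=cloud(c,T,o['mask']); print(round(o['p'],2),np.round(o['point']),o['mask'].sum(),np.percentile(P,[1,50,99],axis=0).round(1).tolist())
for o in arm.outline_of('tongs',c)[:1]:
    P=cloud(c,T,o['mask'])
    for a in range(85,235,10):
        q=P[abs(P[:,2]-a)<5]
        if len(q)>5: print(a,len(q),q.min(0).round(1),q.max(0).round(1))
d,S=shot('side'); 
uv=proj(d,S,[[473,206,100]])[0]; print(uv)
for o in arm.outline_of('stub',d)[:3]:
    P=cloud(d,S,o['mask']); print('side',round(o['p'],2),np.round(o['point']),o['mask'].sum(),np.percentile(P,[1,50,99],axis=0).round(1).tolist())
u,v=uv.astype(int)
A=c['pixels'][160:300,190:370]; A=cv2.resize(A,(540,420),interpolation=cv2.INTER_CUBIC)
B=d['pixels'][v-35:v+35,u-20:u+20]; B=cv2.resize(B,(240,420),interpolation=cv2.INTER_CUBIC)
cv2.imwrite('pics/w8.png',np.hstack([A,B]))
```

```text
13.875 [472.1 206.7 206.4] [-0.48813475  0.0613188  -1.15952099] 20.542245686280907 44.207632541656494
0.65 [285. 227.] 316 [[465.4, 200.4, 91.5], [473.3, 205.2, 109.6], [479.2, 209.7, 111.4]]
0.61 [180. 196.] 113 [[465.5, 292.3, 24.6], [469.7, 298.1, 26.3], [473.1, 304.3, 27.7]]
0.23 [288. 306.] 4061 [[469.8, 194.8, 108.0], [476.7, 205.3, 211.9], [478.9, 216.1, 230.6]]
105 62 [466.3 195.4 104.5] [479.7 215.  110. ]
115 178 [467.5 194.8 110. ] [479.2 215.5 120. ]
125 51 [468.9 194.8 120.1] [477.5 216.1 129.8]
135 67 [469.2 195.2 130.1] [477.6 216.2 139.6]
145 65 [470.  195.2 140.1] [478.  216.3 149.9]
155 80 [469.1 195.  150. ] [477.8 216.2 159.9]
165 96 [470.1 194.6 160.3] [478.4 216.3 169.9]
175 624 [469.5 194.8 170.1] [478.4 216.  180. ]
185 214 [470.9 195.3 180. ] [480.5 215.7 190. ]
195 238 [470.1 195.3 190. ] [480.3 215.5 200. ]
205 302 [470.5 195.4 200. ] [479.4 215.8 210. ]
215 407 [470.4 193.5 210. ] [479.4 217.2 220. ]
225 1530 [470.1 194.3 220. ] [479.4 216.6 230. ]
[267.82038608 160.07693446]
```

View pics/w8.png

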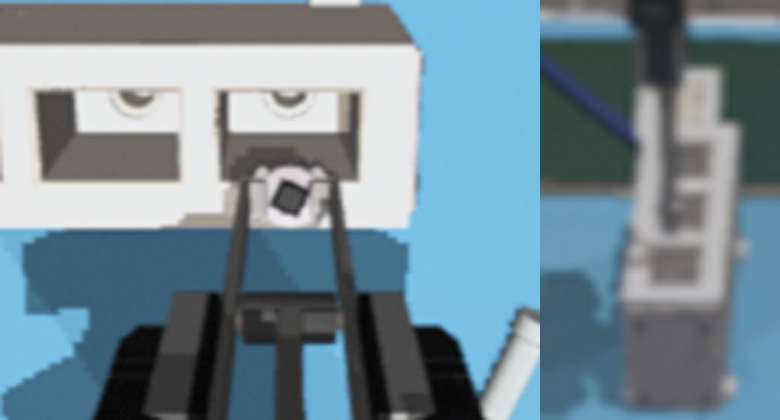

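step_arm:
  steps:
    - {"x": 0, "y": 0.1, "z": -0.03, "turn": 0, "hand": 0.2}
    - {"x": 0, "y": 0.2, "z": -0.03, "turn": 0, "hand": 0.2}
    - {"x": -0.025, "y": 0.25, "z": 0, "turn": 0, "hand": 0.2}
    - {"x": -0.025, "y": 0.25, "z": 0, "turn": 0, "hand": 0.2}
    - {"x": -0.025, "y": 0.25, "z": 0, "turn": 0, "hand": 0.2}
    - {"x": -0.025, "y": 0.25, "z": 0, "turn": 0, "hand": 0.2}
    - {"x": -0.025, "y": 0.25, "z": 0, "turn": 0, "hand": 0.2}
    - {"x": -0.025, "y": 0.25, "z": 0, "turn": 0, "hand": 0.2}
    - {"x": -0.025, "y": 0.25, "z": 0, "turn": 0, "hand": 0.2}
    - {"x": 0, "y": 0.12, "z": 0, "turn": 0, "hand": 0.2}
    - {"x": 0, "y": 0.05, "z": 0, "turn": 0, "hand": 0.2}
    - {"x": 0, "y": 0, "z": 0, "turn": 0, "hand": 0.2}

```text
t: 15.62
tcp_pos: [453.5, -237.4, 219.0]
tcp_rot: [1.0, 0.018, -0.0, -0.0]
wrist_force: [0.1, -0.1, -0.6]
grip_width: 20.2
gripper_force: 44.2
```

step_arm:
  steps:
    - {"x": 0, "y": 0, "z": 0, "turn": 0, "hand": 0.2}
    - {"x": 0, "y": 0, "z": 0, "turn": 0, "hand": 0.2}

```text
t: 15.88
tcp_pos: [453.7, -236.2, 219.2]
tcp_rot: [1.0, 0.019, -0.0, -0.0]
wrist_force: [0.8, -0.0, -0.7]
grip_width: 20.4
gripper_force: 44.2
```

Run:
```python
from h import *
p,Rm,s=pose(); print(s['t'],p.round(1),s['wrist_force'],s['grip_width'],s['gripper_force'],Rm[:,0].round(3))
c,T=shot('wrist'); cv2.imwrite('pics/w9.png',c['pixels'])
o=arm.outline_of('mount',c)[0]; P=cloud(c,T,o['mask']); print(o['p'],o['point'])
for z in (5,30):
    q=P[abs(P[:,2]-z)<1.5]; 
    if len(q)>20: print(z,len(q),cv2.minAreaRect(q[:,:2].astype(np.float32)))
# rectified top view at z=33, 0.25 mm/px
n=241; g=(np.arange(n)-120)*.25; X,Y=np.meshgrid(499.3-g,-239.4-g,indexing='ij')
uv=proj(c,T,np.c_[X.ravel(),Y.ravel(),np.full(X.size,33)]).astype(np.float32)
top=cv2.remap(c['pixels'],uv[:,0].reshape(n,n),uv[:,1].reshape(n,n),cv2.INTER_CUBIC); gr=cv2.cvtColor(top,cv2.COLOR_BGR2GRAY); np.save('top.npy',gr)
h=cv2.HoughCircles(cv2.GaussianBlur(gr,(5,5),1),cv2.HOUGH_GRADIENT,1,40,param1=80,param2=20,minRadius=76,maxRadius=95); print('disc',None if h is None else h[0][:3])
d=cv2.GaussianBlur(gr,(5,5),0)
for i in range(60,181,6): print(' '.join('%3d'%v for v in d[i,60:181:6]))
for o in arm.outline_of('stub',c)[:3]:
    P=cloud(c,T,o['mask']);q=P[P[:,2]>np.percentile(P[:,2],60)-1.5]; print(round(o['p'],2),np.round(o['point']),o['mask'].sum(),np.percentile(P,[2,50,98],axis=0).round(1).tolist(),cv2.minEnclosingCircle(q[:,:2].astype(np.float32)))
```

```text
15.875 [ 453.7 -236.2  219.2] [ 0.77350912 -0.04908802 -0.67165927] 20.442550203616726 44.2107367515564 [ 0.999  0.038 -0.   ]
0.78 [290.6, 136.5]
5 217 ((499.30169677734375, -239.43185424804688), (87.94091033935547, 88.05533599853516), 5.412309169769287)
30 4518 ((499.2357177734375, -239.42796325683594), (73.98197174072266, 74.01636505126953), 5.471824645996094)
disc [[121.5 119.5  82.9]]
205 173 211 216 216 214 212 214 214 213 212 213 212 213 215 214 212 211 204 199 191
199 187 215 214 212 212 214 213 211 211 213 211 214 214 211 211 212 215 214 207 192
209 212 211 211 213 213 211 211 211 211 213 213 211 210 212 212 213 211 212 212 211
212 210 212 213 212 210 210 210 210 213 212 210 210 211 212 211 211 210 210 209 209
212 212 212 210 209 209 210 212 213 211 210 212 212 211 210 210 209 208 207 210 212
211 209 208 208 208 210 212 205 177 160 170 200 210 210 209 208 207 208 211 212 211
208 209 207 209 211 210 204 148  83  65  73 128 200 210 206 207 209 211 211 210 211
208 207 209 209 206 207 181  89  71  74  70  79 165 205 207 210 210 210 210 209 210
207 209 207 205 206 209 167 107 121
[... 356 characters left out ...]
 208 207 206 202 141  93 176
204 205 203 204 205 206 207 206 207 207 207 209 207 208 206 205 205 206 142  85 170
204 203 203 207 207 205 206 208 205 193 194 199 203 204 204 205 207 207 198 191 202
202 204 207 206 207 207 198 198 201 190 186 184 191 198 198 203 205 207 207 207 206
206 205 200 199 199 202 192 188 187 185 184 185 186 185 186 197 206 205 204 205 205
204 200 191 189 189 189 188 186 183 183 186 186 185 186 185 196 205 204 204 204 201
180 191 189 188 186 185 185 175 111 110 173 186 186 184 184 195 204 203 202 198 185
133 178 187 186 184 183 186 176  93  75 165 185 183 184 183 192 203 199 195 193 187
175 180 178 181 185 185 184 183 159 161 182 184 183 184 183 189 196 195 199 165 174
```

Run:
```python
from h import *
p,Rm,s=pose()
c,T=shot('wrist')
P=cloud(c,T,np.ones((420,560),bool))
P=P[(abs(P[:,1]-p[1]+1.3)<14)&(abs(P[:,0]-p[0]-1)<20)]
for a in range(98,240,4):
    q=P[abs(P[:,2]-a)<2]
    if len(q)>3: print(a,len(q),(q.min(0)-p).round(1),(q.max(0)-p).round(1))
q=P[(P[:,2]<p[2]-93.5)&(P[:,2]>p[2]-98)]; print(len(q),np.median(q-p,axis=0).round(1),cv2.minEnclosingCircle((q-p)[:,:2].astype(np.float32)))
q=q[abs(q[:,1]-p[1]+1.3)<6]; print(len(q),(q.min(0)-p).round(1),(q.max(0)-p).round(1))
px=proj(c,T,[p+[1,-1.3,-94.8]])[0]; u,v=px.astype(int); print(px)
g=cv2.cvtColor(c['pixels'],cv2.COLOR_BGR2GRAY)[v-20:v+21:2,u-26:u+27:2]
for r in g: print(' '.join('%3d'%x for x in r))
for n in ('stub','bare_stub'): print(n,[(round(o['p'],2),o['point']) for o in arm.outline_of(n,c)])
```

```text
118 45 [   3.8  -10.7 -103.1] [  7.3   8.5 -99.4]
122 364 [ -6.6 -11.8 -99.2] [  7.7   9.6 -95.3]
126 144 [ -3.  -11.7 -95.3] [  5.3   9.4 -91.6]
130 18 [  0.6 -11.5 -90.8] [  5.1   9.3 -87.4]
134 31 [ -2.7 -11.5 -87.2] [  5.2   9.6 -83.9]
138 19 [  3.9 -11.9 -83.3] [  5.4   9.5 -79.6]
142 16 [  4.1 -11.6 -79. ] [  5.3   9.3 -75.4]
146 31 [ -1.5 -11.5 -74.8] [  5.6   9.2 -71.4]
150 28 [ -2.2 -11.9 -71.3] [  5.6   9.6 -67.4]
154 21 [  4.5 -11.6 -66.8] [  5.7   9.3 -63.4]
158 25 [  3.9 -11.9 -63.3] [  6.    9.7 -59.4]
162 44 [ -2.1 -11.8 -59.2] [  5.8   9.4 -55.7]
166 20 [  4.6 -11.6 -55.2] [  5.6   9.2 -51.7]
170 32 [  4.  -11.9 -51.3] [  5.9   9.6 -47.5]
174 52 [ -1.9 -11.7 -47.3] [  6.2   9.7 -43.4]
178 29 [  4.3 -12.  -43.3] [  5.8   9.5 -39.4]
182 66 [  2.6 -11.6 -39.3] [  6.1   9.4 -35.5]
186 265 [ -2.5 -12.  -35.3] [  6.3   9.6 -31.4]
190 312 [ -1.6 -11.7 -31.3] [  6.1   9.4 -27.4]
194 95 [ -1.9 -12.7 -27.2] [ 11.2   9.1 -23.4]
198 134 [  3.4 -15.3 -23.2] [ 12.5  12.7 -19.4]
202 187 [ -2.3 -15.2 -19.3] [ 12.5  12.5 -15.4]
206 190 [  3.9 -15.2 -15.3] [ 12.6  12.7 -11.3]
210 211 [
[... 2142 characters left out ...]
  93  78  64  55  80  94 101  92 112 165 184 181 162 119  92  93  93  79  54  65  81  93  92  92
 93  94  92  92  73  65  56  85  92  92  93  91  91  92  90  92  92  92  93  93  82  55  64  74  91  92  91
 91  93  93  91  68  63  54  89  92  92  92  92  92  93  92  91  92  92  93  93  86  54  62  73  91  92  93
 91  92  93  90  68  62  58  90  93  93  92  90  93  92  92  92  92  94  93  93  90  55  61  71  91  91  92
 93  91  94  85  64  61  58  90  93  92  91  93  92  92  93  92  92  92  92  93  90  58  61  66  85  93  92
 91  91  92  81  64  60  64  90  92  92  92  92  93  91  90  93  93  92  93  92  90  61  58  64  84  93  91
stub [(0.86, [285.5, 225.2])]
bare_stub [(0.18, [34.8, 138.8])]
```

step_arm:
  steps:
    - {"x": 0.08, "y": 0.004, "z": 0, "turn": 0, "hand": 0.2}
    - {"x": 0.1, "y": 0.005, "z": 0.04, "turn": 0, "hand": 0.2}
    - {"x": 0.06, "y": 0.004, "z": 0.1, "turn": 0, "hand": 0.2}
    - {"x": 0, "y": 0, "z": 0.1, "turn": 0, "hand": 0.2}
    - {"x": 0, "y": 0, "z": 0.06, "turn": 0, "hand": 0.2}
    - {"x": 0, "y": 0, "z": 0.02, "turn": 0, "hand": 0.2}
    - {"x": 0, "y": 0, "z": 0, "turn": 0, "hand": 0.2}
    - {"x": 0, "y": 0, "z": 0, "turn": 0, "hand": 0.2}
    - {"x": 0, "y": 0, "z": 0, "turn": 0, "hand": 0.2}

```text
t: 17.3
tcp_pos: [501.9, -239.0, 156.1]
tcp_rot: [1.0, 0.017, 0.001, 0.0]
wrist_force: [-0.4, -0.3, -0.6]
grip_width: 20.7
gripper_force: 44.2
```

step_arm:
  steps:
    - {"x": 0, "y": -0.01, "z": 0.005, "turn": 0, "hand": 0.2}
    - {"x": 0, "y": 0, "z": 0.005, "turn": 0, "hand": 0.2}
    - {"x": 0, "y": 0, "z": 0, "turn": 0, "hand": 0.2}
    - {"x": 0, "y": 0, "z": 0, "turn": 0, "hand": 0.2}

```text
t: 17.8
tcp_pos: [501.4, -236.7, 153.3]
tcp_rot: [1.0, 0.018, -0.0, 0.0]
wrist_force: [-0.4, -0.4, 0.3]
grip_width: 20.7
gripper_force: 44.2
```

Run:
```python
from h import *
p,Rm,s=pose(); print(s['t'],p.round(2),s['wrist_force'],Rm.round(4).tolist())
c,T=shot('wrist')
o=arm.outline_of('stub',c); print([(round(q['p'],2),q['point'],q['mask'].sum()) for q in o][:2])
print(proj(c,T,[p+[1,-1.35,-94.8],[502.5,-238.3,33]]))
g=cv2.cvtColor(c['pixels'],cv2.COLOR_BGR2GRAY)
u,v=proj(c,T,[p+[1,-1.35,-94.8]])[0].astype(int)
m=(g[v-12:v+13,u-14:u+15]<90); n,l,st,ce=cv2.connectedComponentsWithStats(m.astype(np.uint8))
for k in range(1,n): 
    if st[k,4]>20: print(st[k],ce[k]+[u-14,v-12])
print(pose()[0])
```

```text
17.8 [ 501.42 -236.73  153.26] [-0.38398265 -0.3772627   0.27040629] [[0.9994, 0.0352, -0.0], [0.0352, -0.9994, -0.0], [-0.0, 0.0, -1.0]]
[(0.66, [290.5, 197.0], np.int64(10819)), (0.55, [287.6, 225.7], np.int64(305))]
[[285.62128747 225.34232448]
 [285.95344533 213.6726317 ]]
[ 0  1  7 24 44] [271.90909091 225.56818182]
[ 8  0 17  4 35] [285.94285714 213.88571429]
[ 8  7 14 11 88] [285.69318182 225.375     ]
[ 501.42053417 -236.70053216  153.26509419]
```

step_arm:
  steps:
    - {"x": 0.0015, "y": 0, "z": 0.008, "turn": 0, "hand": 0.2}
    - {"x": 0, "y": 0, "z": 0.008, "turn": 0, "hand": 0.2}
    - {"x": 0, "y": 0, "z": 0.006, "turn": 0, "hand": 0.2}
    - {"x": 0, "y": 0, "z": 0, "turn": 0, "hand": 0.2}
    - {"x": 0, "y": 0, "z": 0, "turn": 0, "hand": 0.2}

```text
t: 18.52
tcp_pos: [501.8, -236.7, 148.9]
tcp_rot: [1.0, 0.018, 0.0, 0.0]
wrist_force: [0.2, -0.4, -1.2]
grip_width: 20.8
gripper_force: 44.2
```

step_arm:
  steps:
    - {"x": 0, "y": 0, "z": 0.007, "turn": 0, "hand": 0.2}
    - {"x": 0, "y": 0, "z": 0.007, "turn": 0, "hand": 0.2}
    - {"x": 0, "y": 0, "z": 0, "turn": 0, "hand": 0.2}
    - {"x": 0, "y": 0, "z": 0, "turn": 0, "hand": 0.2}

```text
t: 19.02
tcp_pos: [501.7, -236.6, 146.1]
tcp_rot: [1.0, 0.018, -0.0, -0.0]
wrist_force: [0.3, 0.3, -1.1]
grip_width: 20.2
gripper_force: 44.2
```

step_arm:
  steps:
    - {"x": 0, "y": 0, "z": 0.007, "turn": 0, "hand": 0.2}
    - {"x": 0, "y": 0, "z": 0.007, "turn": 0, "hand": 0.2}
    - {"x": 0, "y": 0, "z": 0, "turn": 0, "hand": 0.2}
    - {"x": 0, "y": 0, "z": 0, "turn": 0, "hand": 0.2}

```text
t: 19.52
tcp_pos: [501.7, -236.7, 143.3]
tcp_rot: [1.0, 0.018, 0.0, -0.0]
wrist_force: [-0.4, 0.1, -0.9]
grip_width: 20.3
gripper_force: 44.2
```

In the bore; now the plunger.

step_arm:
  grip_force: 60
  steps:
    - {"x": 0, "y": 0, "z": 0.007, "turn": 0, "hand": 0.2}
    - {"x": 0, "y": 0, "z": 0.007, "turn": 0, "hand": 0.2}
    - {"x": 0, "y": 0, "z": 0, "turn": 0, "hand": 0.2}
    - {"x": 0, "y": 0, "z": 0, "turn": 0, "hand": 0.2}

```text
t: 20.02
tcp_pos: [501.6, -236.9, 140.4]
tcp_rot: [1.0, 0.018, -0.0, 0.0]
wrist_force: [-1.3, -0.5, -0.1]
grip_width: 18.8
gripper_force: 58.6
```

step_arm:
  steps:
    - {"x": 0, "y": 0, "z": 0.006, "turn": 0, "hand": 0.2}
    - {"x": 0, "y": 0, "z": 0.006, "turn": 0, "hand": 0.2}
    - {"x": 0, "y": 0, "z": 0, "turn": 0, "hand": 0.2}
    - {"x": 0, "y": 0, "z": 0, "turn": 0, "hand": 0.2}

```text
t: 20.52
tcp_pos: [501.6, -236.7, 137.9]
tcp_rot: [1.0, 0.018, -0.0, -0.0]
wrist_force: [-0.9, -0.6, -1.4]
grip_width: 18.5
gripper_force: 58.6
```

Run:
```python
from h import *
p,Rm,s=pose(); print(p.round(2),s['wrist_force'].round(2))
c,T=shot('wrist')
o=arm.outline_of('stub',c); print([(round(q['p'],2),q['point'],q['mask'].sum()) for q in o][:3])
P=cloud(c,T,np.ones((420,560),bool))
q=P[(abs(P[:,0]-502.5)<5)&(abs(P[:,1]+238.2)<5)&(P[:,2]<70)]; h=np.histogram(q[:,2],bins=np.arange(28,60,1)); print(dict(zip(h[1][:-1],h[0])))
q=P[(abs(P[:,0]-499.4)<19)&(abs(P[:,1]+239.8)<19)&(abs(P[:,2]-33)<6)]; print('bush',len(q),np.median(q[:,2]))
q=P[(abs(P[:,0]-502)<8)&(abs(P[:,1]+238.2)<8)&(P[:,2]<48)&(P[:,2]>34)]; print((q.min(0)-p).round(1),(q.max(0)-p).round(1))
q=P[(abs(P[:,1]-p[1])<16)&(abs(P[:,0]-p[0])<20)&(P[:,2]<p[2]+30)]
for a in range(36,130,12):
    r=q[abs(q[:,2]-a)<6]; print(a,len(r),(r.min(0)-p).round(1),(r.max(0)-p).round(1))
d,S=shot('side')
g=cv2.cvtColor(c['pixels'],cv2.COLOR_BGR2GRAY); u,v=proj(c,T,[[502.4,-238.2,41]])[0].astype(int)
print(u,v)
for r in g[v-20:v+21:2,u-24:u+25:2]: print(' '.join('%3d'%x for x in r))
```

```text
[ 501.56 -236.73  137.85] [-0.92 -0.65 -1.38]
[(0.51, [284.9, 223.8], np.int64(293))]
{np.int64(28): np.int64(0), np.int64(29): np.int64(0), np.int64(30): np.int64(0), np.int64(31): np.int64(1), np.int64(32): np.int64(2), np.int64(33): np.int64(2), np.int64(34): np.int64(1), np.int64(35): np.int64(0), np.int64(36): np.int64(1), np.int64(37): np.int64(0), np.int64(38): np.int64(2), np.int64(39): np.int64(16), np.int64(40): np.int64(76), np.int64(41): np.int64(90), np.int64(42): np.int64(26), np.int64(43): np.int64(10), np.int64(44): np.int64(3), np.int64(45): np.int64(0), np.int64(46): np.int64(0), np.int64(47): np.int64(0), np.int64(48): np.int64(0), np.int64(49): np.int64(0), np.int64(50): np.int64(0), np.int64(51): np.int64(0), np.int64(52): np.int64(0), np.int64(53): np.int64(0), np.int64(54): np.int64(0), np.int64(55): np.int64(0), np.int64(56): np.int64(0), np.int64(57): np.int64(0), np.int64(58): np.int64(0)}
bush 2112 32.5064730189675
[  -7.    -9.5 -103.3] [  7.6   6.5 -92.4]
36 2025 [ -20.   -16.  -107.8] [ 20.   16.  -95.9]
48 216 [ -4.9 -11.7 -95.8] [  5.2   9.3 -84.1]
60 
[... 1686 characters left out ...]

197 194 126 110  71  62 116 170 167 203 228 230 186 105 183 228 200 127 109  96  59  69  77  65 170
181 180 123 103  69  61 152 201 192 168 208 225 223 221 220 183 140 123 122 109  59  74 169 194 202
 89 115 117  95  68  59 150 189 190 197 203 205 207 178 133 119 117 118 129 154  60  70 164 201 200
 59 113 118  93  68  58  99 119 117 130 138 137 136 125 116 117 118 117 130 161  63  64 139 197 198
 62  78 116  86  66  59 104 119 118 116 114 105 107 117 117 117 118 117 127 160  65  64 114 191 197
 74  54  86  78  67  60 109 117 115 117  99  28  43 114 117 117 116 117 117 112  57  64  74 161 173
 76  85  81  66  65  61 112 117 117 118 102  51  67 113 116 116 117 117 117 113  64  63  75 160 165
```

step_arm:
  steps:
    - {"x": 0, "y": 0, "z": 0.005, "turn": 0, "hand": 0.2}
    - {"x": 0, "y": 0, "z": 0, "turn": 0, "hand": 0.2}
    - {"x": 0, "y": 0, "z": 0.004, "turn": 0, "hand": 0.2}
    - {"x": 0, "y": 0, "z": 0, "turn": 0, "hand": 0.2}
    - {"x": 0, "y": 0, "z": 0, "turn": 0, "hand": 0.2}

```text
t: 21.3
tcp_pos: [501.8, -236.7, 136.5]
tcp_rot: [1.0, 0.018, 0.0, 0.0]
wrist_force: [-1.6, -1.3, 1.4]
grip_width: 18.8
gripper_force: 58.8
```

step_arm:
  steps:
    - {"x": 0, "y": 0, "z": 0.005, "turn": 0, "hand": 0.2}
    - {"x": 0, "y": 0, "z": 0, "turn": 0, "hand": 0.2}
    - {"x": 0, "y": 0, "z": 0, "turn": 0, "hand": 0.2}

```text
t: 21.68
tcp_pos: [502.0, -236.8, 136.4]
tcp_rot: [1.0, 0.018, 0.0, 0.0]
wrist_force: [-1.9, 1.1, 6.7]
grip_width: 18.5
gripper_force: 59.1
```

step_arm:
  steps:
    - {"x": 0, "y": 0, "z": 0.004, "turn": 0, "hand": 0.2}
    - {"x": 0, "y": 0, "z": 0, "turn": 0, "hand": 0.2}
    - {"x": 0, "y": 0, "z": 0, "turn": 0, "hand": 0.2}

```text
t: 22.05
tcp_pos: [502.3, -236.8, 136.3]
tcp_rot: [1.0, 0.018, 0.0, 0.0]
wrist_force: [-2.2, 0.3, 9.8]
grip_width: 18.2
gripper_force: 59.3
```

Run:
```python
from h import *
p,Rm,s=pose(); print(p.round(2),s['wrist_force'].round(2))
c,T=shot('wrist')
P=cloud(c,T,np.ones((420,560),bool))
q=P[(abs(P[:,0]-502.5)<5)&(abs(P[:,1]+238.2)<5)&(P[:,2]<48)&(P[:,2]>34)]; print(len(q),np.percentile(q[:,2],[20,50,80]).round(2),np.histogram(q[:,2],bins=np.arange(36,46,.5)))
q=P[(abs(P[:,0]-499.4)<19)&(abs(P[:,1]+239.8)<19)&(abs(P[:,2]-33)<2)]; print('bush',len(q),np.median(q[:,2]))
```

```text
[ 502.28 -236.8   136.32] [-2.16  0.34  9.79]
232 [39.05 39.78 40.67] (array([ 0,  2,  5,  2, 11, 22, 50, 42, 40, 18, 18, 10,  6,  1,  3,  0,  1,
        0,  0]), array([36. , 36.5, 37. , 37.5, 38. , 38.5, 39. , 39.5, 40. , 40.5, 41. ,
       41.5, 42. , 42.5, 43. , 43.5, 44. , 44.5, 45. , 45.5]))
bush 1981 32.50368467469437
```

step_arm:
  steps:
    - {"x": -0.002, "y": 0, "z": 0.005, "turn": 0, "hand": 0.2}
    - {"x": 0, "y": 0, "z": 0.004, "turn": 0, "hand": 0.2}
    - {"x": 0, "y": 0, "z": 0, "turn": 0, "hand": 0.2}
    - {"x": 0, "y": 0, "z": 0, "turn": 0, "hand": 0.2}

```text
t: 22.6
tcp_pos: [502.6, -236.9, 136.2]
tcp_rot: [1.0, 0.018, 0.001, 0.001]
wrist_force: [-5.0, 0.4, 17.9]
grip_width: 18.7
gripper_force: 59.7
```

Run:
```python
from h import *
p,Rm,s=pose(); print(p.round(2),s['wrist_force'].round(2))
c,T=shot('wrist')
P=cloud(c,T,np.ones((420,560),bool))
q=P[(abs(P[:,0]-502.5)<5)&(abs(P[:,1]+238.2)<5)&(P[:,2]<48)&(P[:,2]>34)]; print(len(q),np.percentile(q[:,2],[20,50,80]).round(2))
q=P[(abs(P[:,1]-p[1])<16)&(abs(P[:,0]-p[0])<20)&(P[:,2]<p[2]+30)]
for a in range(48,130,12):
    r=q[abs(q[:,2]-a)<6]; print(a,len(r),(r.min(0)).round(1),(r.max(0)).round(1))
# lower cross tube height rel TCP
r=q[(abs(q[:,2]-p[2]+31)<6)&(abs(q[:,1]-p[1]+1.3)<5)]; print('tube',(np.percentile(r[:,2],95)-p[2]).round(2))
```

```text
[ 502.59 -236.93  136.17] [-4.96  0.43 17.92]
229 [38.99 39.79 40.4 ]
48 130 [ 498.5 -248.7   42. ] [ 507.1 -227.4   53.9]
60 70 [ 500.  -248.8   54.1] [ 507.5 -227.5   65.7]
72 78 [ 500.  -248.6   66.1] [ 507.6 -227.4   78. ]
84 98 [ 500.3 -248.7   78. ] [ 507.9 -227.5   90. ]
96 153 [ 501.1 -248.8   90.1] [ 508.4 -227.4  102. ]
108 610 [ 500.4 -252.6  102.1] [ 514.5 -222.3  114. ]
120 638 [ 500.8 -252.9  114. ] [ 515.3 -220.9  126. ]
tube -26.81
```

step_arm:
  grip_force: 40
  steps:
    - {"x": 0, "y": 0, "z": -0.007, "turn": 0, "hand": 0.2}
    - {"x": 0, "y": 0, "z": -0.008, "turn": 0, "hand": 0.2}
    - {"x": 0, "y": 0, "z": 0, "turn": 0, "hand": 0.2}
    - {"x": 0, "y": 0, "z": 0, "turn": 0, "hand": 0.3}
    - {"x": 0, "y": 0, "z": 0, "turn": 0, "hand": 0.386}
    - {"x": 0, "y": 0, "z": 0, "turn": 0, "hand": 0.386}
    - {"x": 0, "y": 0, "z": 0, "turn": 0, "hand": 0.386}

```text
t: 23.52
tcp_pos: [501.4, -236.4, 135.4]
tcp_rot: [1.0, 0.018, 0.0, -0.0]
wrist_force: [-0.3, -0.2, -1.0]
grip_width: 32.9
gripper_force: 4.8
```

step_arm:
  steps:
    - {"x": 0, "y": 0, "z": -0.02, "turn": 0, "hand": 0.386}
    - {"x": 0, "y": 0, "z": -0.05, "turn": 0, "hand": 0.386}
    - {"x": 0, "y": 0, "z": -0.1, "turn": 0, "hand": 0.386}
    - {"x": 0, "y": 0, "z": -0.15, "turn": 0, "hand": 0.386}
    - {"x": 0, "y": 0, "z": -0.06, "turn": -0.036, "hand": 0.386}
    - {"x": 0, "y": 0, "z": 0, "turn": 0, "hand": 0.386}

```text
t: 24.28
tcp_pos: [502.6, -237.1, 213.9]
tcp_rot: [0.997, 0.073, 0.002, 0.001]
wrist_force: [-0.4, 0.3, -0.1]
grip_width: 32.9
gripper_force: 4.8
```

Run:
```python
from h import *
p,Rm,s=pose(); print(s['t'],p.round(2),s['wrist_force'].round(2),Rm.round(4).tolist(),s['grip_width'])
c,T=shot('wrist')
for o in arm.outline_of('stub',c)[:3]:
    P=cloud(c,T,o['mask']); print(round(o['p'],2),np.round(o['point']),o['mask'].sum(),np.percentile(P,[2,50,98],axis=0).round(1).tolist())
P=cloud(c,T,np.ones((420,560),bool))
q=P[(abs(P[:,0]-502.5)<6)&(abs(P[:,1]+238.2)<6)&(P[:,2]<55)]; print(len(q),np.percentile(q[:,2],[20,50,80]).round(2)) if len(q) else 0
q=P[(abs(P[:,1]-p[1])<18)&(abs(P[:,0]-p[0])<20)]
for a in range(-104,30,12):
    r=q[abs(q[:,2]-p[2]-a)<6]
    if len(r)>4: print(a,len(r),(r.min(0)-p).round(1),(r.max(0)-p).round(1))
```

```text
24.275 [ 502.58 -237.15  213.86] [-0.36  0.29 -0.07] [[0.9892, 0.1465, 0.0039], [0.1465, -0.9892, -0.0018], [0.0036, 0.0023, -1.0]] 32.870034685900016
0.65 [287. 200.] 261 [[492.9, -246.4, 31.8], [502.2, -238.5, 39.4], [508.4, -231.8, 41.3]]
201 [38.63 39.59 40.19]
-104 22 [  -5.2  -15.  -101.5] [  9.1  13.1 -98.4]
-92 257 [ -6.6 -15.7 -97.8] [  9.5  13.9 -86.1]
-80 86 [ -3.5 -15.8 -85.8] [  7.4  14.1 -74.3]
-68 83 [ -3.6 -15.7 -73.8] [  7.4  14.  -62. ]
-56 100 [ -3.5 -15.8 -61.7] [  7.7  14.1 -50.1]
-44 128 [ -3.3 -15.7 -50. ] [  7.9  14.2 -38. ]
-32 880 [ -3.8 -16.5 -37.9] [  8.2  14.5 -26. ]
-20 449 [ -3.3 -18.  -25.9] [ 15.   18.  -14.1]
-8 719 [ -3.4 -18.  -14. ] [14.6 18.  -2. ]
4 1042 [ -2.8 -18.   -2. ] [14.9 18.  10. ]
16 2614 [-13.4 -18.   10. ] [15.3 18.  22. ]
28 630 [ -4. -18.  22.] [16.  18.  33.4]
```

step_arm:
  steps:
    - {"x": 0.01, "y": -0.1, "z": 0, "turn": 0, "hand": 0.386}
    - {"x": 0.02, "y": -0.2, "z": 0, "turn": 0, "hand": 0.386}
    - {"x": 0.025, "y": -0.25, "z": 0, "turn": 0, "hand": 0.386}
    - {"x": 0.025, "y": -0.25, "z": 0, "turn": 0, "hand": 0.386}
    - {"x": 0.02, "y": -0.2, "z": 0, "turn": 0, "hand": 0.386}
    - {"x": 0.013, "y": -0.15, "z": 0, "turn": 0, "hand": 0.386}
    - {"x": 0.005, "y": -0.08, "z": 0, "turn": 0, "hand": 0.386}
    - {"x": 0, "y": 0, "z": 0, "turn": 0, "hand": 0.386}
    - {"x": 0, "y": 0, "z": 0, "turn": 0, "hand": 0.386}
    - {"x": 0, "y": 0, "z": 0, "turn": 0, "hand": 0.386}

```text
t: 25.62
tcp_pos: [488.4, 8.3, 211.5]
tcp_rot: [0.997, 0.073, -0.0, 0.0]
wrist_force: [-0.3, 0.4, -0.5]
grip_width: 33.0
gripper_force: 4.8
```

Run:
```python
from h import *
p,Rm,s=pose(); print(s['t'],p.round(2),Rm.round(4).tolist())
c,T=shot('wrist')
P=cloud(c,T,np.ones((420,560),bool))
q=P[(abs(P[:,1]-p[1])<18)&(abs(P[:,0]-p[0])<20)]
r=q[(q[:,2]-p[2]>-103)&(q[:,2]-p[2]<-94)]; print('tips',cv2.minAreaRect(r[:,:2].astype(np.float32)),r[:,2].min()-p[2])
o=arm.outline_of('rest',c)[0]; P=cloud(c,T,o['mask']); 
for z in (5,64):
    r=P[(abs(P[:,2]-z)<2)&(abs(P[:,0]-489)<60)&(abs(P[:,1]-10)<60)]; print(z,len(r),cv2.minAreaRect(r[:,:2].astype(np.float32)))
```

```text
25.625 [488.38   8.34 211.52] [[0.9895, 0.1447, -0.0003], [0.1447, -0.9895, -0.0004], [-0.0004, 0.0004, -1.0]]
tips ((489.2421875, 6.988611221313477), (13.13815975189209, 29.175697326660156), 9.85230827331543) -100.93704118801963
5 2097 ((489.2851867675781, 10.029407501220703), (69.80516052246094, 87.37155151367188), 8.523350715637207)
64 3088 ((488.8722839355469, 10.313533782958984), (47.646480560302734, 65.1284408569336), 8.168661117553711)
```

step_arm:
  steps:
    - {"x": 0.002, "y": -0.016, "z": 0.05, "turn": 0, "hand": 0.386}
    - {"x": 0, "y": 0, "z": 0.08, "turn": 0, "hand": 0.386}
    - {"x": 0, "y": 0, "z": 0, "turn": 0, "hand": 0.386}
    - {"x": 0, "y": 0, "z": 0, "turn": 0, "hand": 0.386}

```text
t: 26.22
tcp_pos: [488.0, 13.4, 185.2]
tcp_rot: [0.997, 0.074, -0.0, -0.0]
wrist_force: [0.4, 0.4, -1.1]
grip_width: 32.9
gripper_force: 4.8
```

step_arm:
  steps:
    - {"x": 0.001, "y": 0.009, "z": 0, "turn": 0, "hand": 0.386}
    - {"x": 0, "y": 0, "z": 0.04, "turn": 0, "hand": 0.386}
    - {"x": 0, "y": 0, "z": 0, "turn": 0, "hand": 0.386}
    - {"x": 0, "y": 0, "z": 0, "turn": 0, "hand": 0.386}

```text
t: 26.72
tcp_pos: [488.6, 11.6, 177.6]
tcp_rot: [0.997, 0.074, -0.0, -0.0]
wrist_force: [0.0, -0.2, -1.7]
grip_width: 32.8
gripper_force: 4.8
```

Aligned; lower into the pocket (tips now about 77).

step_arm:
  steps:
    - {"x": 0, "y": 0, "z": 0.05, "turn": 0, "hand": 0.386}
    - {"x": 0, "y": 0, "z": 0.07, "turn": 0, "hand": 0.386}
    - {"x": 0, "y": 0, "z": 0.07, "turn": 0, "hand": 0.386}
    - {"x": 0, "y": 0, "z": 0.07, "turn": 0, "hand": 0.386}
    - {"x": 0, "y": 0, "z": 0.06, "turn": 0, "hand": 0.386}
    - {"x": 0, "y": 0, "z": 0, "turn": 0, "hand": 0.386}
    - {"x": 0, "y": 0, "z": 0, "turn": 0, "hand": 0.386}

```text
t: 27.6
tcp_pos: [489.1, 11.7, 113.9]
tcp_rot: [0.997, 0.074, 0.0, -0.0]
wrist_force: [0.7, 0.4, -0.6]
grip_width: 32.8
gripper_force: 4.8
```

step_arm:
  steps:
    - {"x": 0, "y": 0, "z": 0.015, "turn": 0, "hand": 0.386}
    - {"x": 0, "y": 0, "z": 0.015, "turn": 0, "hand": 0.386}
    - {"x": 0, "y": 0, "z": 0.003, "turn": 0, "hand": 0.386}
    - {"x": 0, "y": 0, "z": 0, "turn": 0, "hand": 0.386}
    - {"x": 0, "y": 0, "z": 0, "turn": 0, "hand": 0.386}

```text
t: 28.22
tcp_pos: [488.8, 11.6, 107.2]
tcp_rot: [0.997, 0.074, 0.0, -0.0]
wrist_force: [0.4, -0.9, -0.5]
grip_width: 33.0
gripper_force: 4.8
```

step_arm:
  steps:
    - {"x": 0, "y": 0, "z": 0.006, "turn": 0, "hand": 0.386}
    - {"x": 0, "y": 0, "z": 0, "turn": 0, "hand": 0.386}
    - {"x": 0, "y": 0, "z": 0, "turn": 0, "hand": 0.42}
    - {"x": 0, "y": 0, "z": 0, "turn": 0, "hand": 0.5}
    - {"x": 0, "y": 0, "z": 0, "turn": 0, "hand": 0.65}
    - {"x": 0, "y": 0, "z": 0, "turn": 0, "hand": 0.75}
    - {"x": 0, "y": 0, "z": 0, "turn": 0, "hand": 0.75}

```text
t: 29.1
tcp_pos: [488.7, 11.6, 105.9]
tcp_rot: [0.997, 0.074, -0.0, -0.0]
wrist_force: [0.0, -0.1, -1.2]
grip_width: 64.2
gripper_force: 0.0
```

step_arm:
  steps:
    - {"x": 0, "y": 0, "z": -0.05, "turn": 0, "hand": 0.75}
    - {"x": 0, "y": 0, "z": -0.15, "turn": 0, "hand": 0.75}
    - {"x": 0, "y": 0, "z": -0.2, "turn": 0, "hand": 0.75}
    - {"x": 0, "y": 0, "z": -0.2, "turn": 0, "hand": 0.75}
    - {"x": 0, "y": 0, "z": -0.15, "turn": 0, "hand": 0.75}
    - {"x": 0, "y": 0, "z": 0, "turn": 0, "hand": 0.75}
    - {"x": 0, "y": 0, "z": 0, "turn": 0, "hand": 0.75}

```text
t: 29.98
tcp_pos: [488.1, 11.5, 255.4]
tcp_rot: [0.997, 0.074, -0.0, 0.0]
wrist_force: [-0.1, 0.1, -1.1]
grip_width: 63.8
gripper_force: 0.0
```

Run:
```python
from h import *
p,Rm,s=pose(); print(s['t'],p.round(2))
c,T=shot('wrist')
for t in ('tongs','stub','rest','mount'):
  for o in arm.outline_of(t,c)[:1]:
    P=cloud(c,T,o['mask']); print(t,round(o['p'],2),np.round(o['point']),o['mask'].sum(),np.percentile(P,[2,50,98],axis=0).round(1).tolist())
    for z in (110,127,131,64):
        r=P[abs(P[:,2]-z)<2]
        if t in('tongs','rest') and len(r)>20: print(z,len(r),cv2.minAreaRect(r[:,:2].astype(np.float32)))
P=cloud(c,T,np.ones((420,560),bool))
q=P[(abs(P[:,0]-502.5)<6)&(abs(P[:,1]+238.2)<6)]; print(len(q),np.percentile(q[:,2],[20,50,80]).round(1) if len(q) else '')
```

```text
29.975 [488.12  11.46 255.44]
tongs 0.58 [284. 200.] 930 [[484.6, -5.5, 14.3], [491.0, 10.3, 111.4], [499.0, 27.8, 131.5]]
110 24 ((495.09893798828125, 11.147193908691406), (6.203485488891602, 33.62930679321289), 8.899450302124023)
127 112 ((490.2890930175781, 10.076553344726562), (6.05136251449585, 31.13775634765625), 8.7864990234375)
131 63 ((489.4803466796875, 10.294870376586914), (7.038588523864746, 31.5057373046875), 8.55545711517334)
stub 0.78 [531. 209.] 202 [[496.2, -244.5, 33.6], [502.4, -235.7, 39.4], [508.5, -230.8, 41.3]]
rest 0.93 [283. 170.] 4595 [[463.2, -32.2, 4.0], [504.0, 12.8, 47.7], [524.7, 53.4, 65.0]]
64 2084 ((488.91851806640625, 10.29644775390625), (47.608306884765625, 64.98558044433594), 8.559432983398438)
mount 0.63 [515. 202.] 6972 [[460.3, -274.6, 2.1], [503.7, -224.8, 29.2], [542.9, -194.9, 34.9]]
154 [38.5 39.6 40.5]
```

Tongs stand at the original place and height (top about 132), and the stub is home; handing in.

```bash
python3 -c "
from station import arm
print(arm.close_job())"
```

```text
the job is handed in; nothing more can be done
None
```

I pressed the chip stub home in the mount's bore (17.9 N at most), stood the tongs back in their rest, and handed the job in at about 30 s; the hand-in gave no verdict.

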